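# Switch on the repair bench supply with its key

### The job

Switch on the bench supply: take the red key from the key rack, push it fully home in the key switch on the sloped console, and only then use it to turn the switch clockwise as far as it goes, to the green mark. Let go and leave the key fully home in the switch, and do not disturb the blue key or the other things on the bench.

Things in the scene. Friction and masses are not known exactly. Their poses are not given: they have to be found in the camera images.
- console: Grey box fixed to the bench, footprint 180 x 260 mm, 63 mm high in front, 147 mm at the back. Origin: centre of its underside; z up, x from front to back. Its top is a flat panel 200 x 260 mm, sloping 25 degrees, low at the front: its normal leans 25 degrees to the console's -x. The key switch is in its middle, 105 mm above the bench; all else on it is under 6 mm high.
- switch_slot (a point): Mouth of the key switch: centre of the top face of its steel rim (60 mm diameter), 14.5 mm proud of the panel. The frame turns with the switch: z out of the panel along the turning axis (the key goes in along -z, tool tilted 25 degrees), x along the slot's long side towards the black pointer on the rim. The slot in the brass core, 28 x 14 mm, runs from 1.5 to 41.5 mm below the rim's face.
- switch (a joint): Angle of the key switch (rad), growing clockwise as seen facing the panel. It starts off, between 0 and 0.35; a hard stop at 1.3 is on. At 0 the slot's x axis points straight up the slope, to the red mark; at 1.3 the pointer is at the green mark. Friction of 0.06 N m holds it where it is left. The key has some 0.17 rad of free turning in the slot.
- red_key: Loose key, 94 mm long, about 120 g. Origin: centre of the blade's tip; z along the key to the handle. Steel blade 24 (x) x 10 (y) mm with rounded tip, z 0 to 36; round shoulder, 44 mm diameter, z 36 to 42; neck to 50; flat red handle 60 (x) x 14 (y) mm, z 50 to 94, white disc on its faces. Works either way round (half a turn about z). Starts upright in one of the rack's two holes.
- red_key_shoulder (a point): Centre of the underside of the red key's shoulder, on its axis 36 mm above the blade tip; same axes as the key. When the key is fully home, this point is at switch_slot (shoulder flat on the steel rim).
- rack: Black key rack fixed to the bench, block 190 x 70 x 50 mm. Origin: centre of its underside, x along its length. Two holes 28 x 14 mm, 42 mm deep, long side along x, at x = -50 and +50 mm; the keys stand upright in them, handles in line with the rack, shoulders on its top, blade tips 14 mm above the bench.
- blue_key: Another key of the same shape and size with a blue handle, in the other hole of the rack; to be left there.
- multimeter: Yellow multimeter lying on the bench, 80 x 160 x 34 mm, origin at the centre of its underside.
- heatsink: Finned aluminium heat sink, 70 x 50 x 30 mm, origin at the centre of its underside.
- screwdriver: Screwdriver with orange handle lying on the bench, 180 mm long along its x.
Not all that is in view belongs to the job. What is shaped like the red_key but purple or turquoise is not meant.

How it is judged:
By the outcome, as a careful person would: the job done as asked, in the order asked, and still so for the second after the job is handed in, with the robot touching nothing.
It also fails if it takes over 48 s, if anything falls off the work surface, if the arm or the gripper's body presses on something with over 40 N, if the wrist force passes 120 N, or if a joint passes its speed limit or range.

### The arm

A 7-joint arm with a two-finger parallel gripper is mounted at the origin on the work surface. World frame = base frame: x ahead of the robot, y to its left, z up, the work surface at z = 0. Lengths are in m, angles in rad, forces in N, time in s.
With the tool pointing down it reaches from about 0.425 to 0.95 m from the base axis. Payload 16.7 kg.
Tool frame: the origin (TCP) lies at the very end of the fingers, on their centre line; the grasp point (between the pads) lies 19 mm behind it; z points along the fingers, y is the direction in which the jaws open and shut (so a half turn about z gives the same grasp; the last joint's range is limited). The gripper opens to 94 mm and grips with 3 to 60 N. Pads are 16 mm wide; open, the fingers measure 119 mm over their backs; the gripper's body (75 mm by 177 mm) begins 78 mm behind the grasp point.
Start: joints at [-1.325, 0.426, 0.074, 1.606, -0.034, 1.111, -0.067], TCP at [0.26, 0.623, 0.205] pointing down, gripper open.
Joint ranges: [-2.85, 2.85], [-0.5, 2.14], [-1.23, 1.37], [0.21, 2.46], [-1.02, 4.16], [0.16, 2.05], [-2.73, 2.73]. Speed limits (rad/s): [1.89, 1.89, 2.39, 2.39, 3.01, 3.01, 3.01].

### API

Orientations are given as a unit quaternion [w, x, y, z].
In Python, from bench import robot gives the robot as it stands. The module is installed in compiled form; this text tells all that it offers.
- The arm moves only by the tool arm_command, never from a script. Its argument "increments" is a list of rows, each a list of 7 numbers: the shift along the world's x, y, z in mm, then the turn, a rotation vector about the world's x, y, z in rad, then the finger opening in mm, from 0 to 94. In form: [[x, y, z, ax, ay, az, jaw], ...]. A call has 1 to 12 rows; each row shifts and turns the commanded pose from where the row before left it; what a row does not reach is not made up. A row lasts 1/12 s, in which the tool goes at most 41.7 mm and 7.16 degrees, less where a joint would pass 70% of its speed; a pose out of reach is approached as far as the arm can. A call is refused whole if a number of a shift passes 41.7 or a number of a turn 0.125, either way. A call with a gripper value outside its range is refused whole. The fingers move at their own pace and stop on an object; "force" is the grip in N (left out, the last holds). Time passes only in rows, so rows that do not move let the fingers close. It gives the time, the measured TCP pose, the force and the opening at its end, in the units of the state.
- robot.read_state(): the state, without advancing time (a new reading comes with each control period).
- robot.read_camera(name): name is "scene" or "side" or "wrist"; returns a dict with "pixels" (400x640x3 uint8, red, green, blue), "range_z" (400x640 float32, m along the optical axis (not along the pixel's ray), 0 where there is no reading), "K" (3x3 intrinsics, pixels), "view" (4x4, takes a point from world to camera coordinates); the wrist camera has in their place "hand_eye" (4x4, takes a point from camera to tool coordinates, whose origin is the TCP and whose axes are the flange's). Camera axes: x right, y down, z forward; pixel columns grow to the right and rows downward; lengths in m; the calibration is good to about 2 mm. A picture is of the moment at which its call begins: read the wrist's pose just before it.
- robot.close_job(): hands the job in, once; it reports no verdict.
The state is a dict: "time": time; "joints": joint angles; "joint_vel": joint speeds; "joint_efforts": joint torques, N m; "ee_pos": TCP position; "orientation": TCP orientation; "contact_force": force on the tool from outside, world axes, zero at the start; "ft_torque": the same for the moment, N m; "finger_gap": finger opening in m.
Only numpy, scipy, OpenCV 4.12 (cv2) and the standard library are available. Lean on these libraries where they do the work, as an engineer would, in place of code of your own. Each camera call takes 0.05 s, during which the arm holds its last target. There are 200 camera calls.

## Working session

There is one attempt and no reset: what is moved stays moved. The work goes in short steps, Python scripts to look and compute and a tool call to move; the robot and the scene stay as the last step left them, time stands still between calls to the robot, and variables do not carry over. Pictures are saved under pics/ and viewed, about 8 in all and at most 12, crops included, and the job is handed in when it is done.

Besides the shell and the picture viewer there is one more tool, called after "Emit:" by a JSON object that holds its "method" and its "body", one argument or row to a line. arm_command: Moves the arm, as the interface text tells. Its arguments: {"type":"object","properties":{"increments":{"type":"array"},"force":{"type":"number"}},"required":["increments"]}

```bash
mkdir -p pics
cat > h.py <<'E'
import numpy as np, cv2, pickle
from bench import robot
from scipy.spatial.transform import Rotation as R
def grab(n):
    s=robot.read_state(); c=robot.read_camera(n)
    if 'view' in c: T=np.linalg.inv(c['view'])
    else:
        q=s['orientation']; P=np.eye(4); P[:3,:3]=R.from_quat([q[1],q[2],q[3],q[0]]).as_matrix(); P[:3,3]=s['ee_pos']; T=P@c['hand_eye']
    return c,np.array(T)
def cloud(c,T):
    z=c['range_z']; K=c['K']; v,u=np.mgrid[:400,:640]
    p=np.stack([(u-K[0,2])/K[0,0]*z,(v-K[1,2])/K[1,1]*z,z],-1)
    w=p@T[:3,:3].T+T[:3,3]; w[z==0]=np.nan; return w
E
python3 - <<'E'
from h import *
d={}
for n in ['scene','side','wrist']:
    c,T=grab(n); d[n]=(c,T); print(n,T.round(3).tolist(),c['K'].round(1).tolist()if hasattr(c['K'],'round') else c['K'])
pickle.dump(d,open('d0.pkl','wb'))
a=[cv2.resize(d[n][0]['pixels'],(400,250)) for n in d]
cv2.imwrite('pics/a.png',d['scene'][0]['pixels'][...,::-1])
cv2.imwrite('pics/b.png',d['side'][0]['pixels'][...,::-1])
print(robot.read_state())
E
```

```text
scene [[0.799, 0.415, -0.435, 0.925], [0.601, -0.541, 0.588, -0.583], [0.009, -0.732, -0.682, 0.722], [0.0, 0.0, 0.0, 1.0]] [[391.9, 0.0, 322.1], [0.0, 391.9, 198.6], [0.0, 0.0, 1.0]]
side [[0.893, -0.328, 0.307, 0.269], [-0.45, -0.66, 0.602, -0.576], [0.005, -0.676, -0.737, 0.764], [0.0, 0.0, 0.0, 1.0]] [[413.1, 0.0, 314.0], [0.0, 413.1, 199.9], [0.0, 0.0, 1.0]]
wrist [[0.385, 0.886, 0.26, 0.183], [0.923, -0.369, -0.11, 0.655], [-0.001, 0.282, -0.959, 0.383], [0.0, 0.0, 0.0, 1.0]] [[289.8, 0.0, 323.0], [0.0, 289.8, 197.8], [0.0, 0.0, 1.0]]
{'time': 0.15, 'joints': array([-1.32552834,  0.42656378,  0.07387205,  1.60641639, -0.03411258,
        1.11080749, -0.06708755]), 'joint_vel': array([-0.00197486, -0.00214901,  0.00047382,  0.00016878, -0.0009393 ,
        0.00049437, -0.00021151]), 'joint_efforts': array([ 6.01084961e-03, -9.36285710e+01,  3.67045529e+00, -4.54416597e+01,
       -4.86055284e-02,  1.80852693e-02,  7.35316985e-05]), 'ee_pos': array([0.25950353, 0.62277747, 0.20497258]), 'orientation': array([-6.59077981e-05,  1.96123521e-01,  9.80579087e-01, -4.63124379e-04]), 'contact_force': array([ 0.0466893 ,  1.13654717, -0.41178321]), 'ft_torque': array([ 0.0100842 ,  0.02686733, -0.05291273]), 'finger_gap': 0.09373844333740329}
```

View pics/a.png

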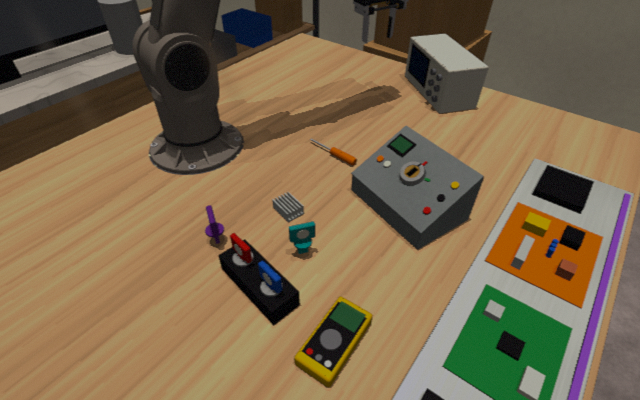

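View pics/b.png

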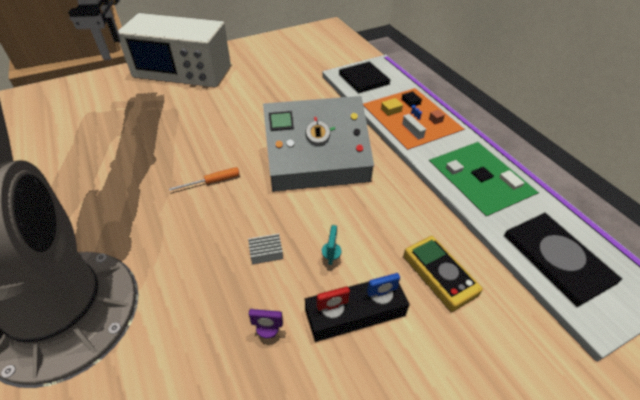

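The scene view (a.png) has four key-shaped things. The red key is in the rack at (242,250), and the blue one is in the other hole at (270,277). Purple at (213,225) and turquoise at (303,237) stand loose on the bench, so they are decoys. The red one in the rack fits; the switch is at (412,173). I'll confirm in an enlarged crop and measure from the depth data.

Run:
```python
from h import *
d=pickle.load(open('d0.pkl','rb'))
C={n:cloud(*d[n]) for n in ['scene','side']}
f=lambda im,u,v,w,h,k:cv2.resize(im[v:v+h,u:u+w,::-1],(w*k,h*k),interpolation=cv2.INTER_CUBIC)
a=d['scene'][0]['pixels'];b=d['side'][0]['pixels']
cv2.imwrite('pics/c.png',np.vstack([np.hstack([f(a,200,200,100,75,4),f(a,380,145,66,50,6)[:300,:396]]),np.hstack([f(b,300,265,100,75,4),f(b,285,105,66,50,6)[:300,:396]])]))if 0 else cv2.imwrite('pics/c.png',np.vstack([np.hstack([cv2.resize(f(a,200,210,100,75,4),(400,300)),cv2.resize(f(a,380,147,66,50,6),(400,300))]),np.hstack([f(b,300,265,100,75,4),cv2.resize(f(b,285,107,66,50,6),(400,300))])]))
for n in C:
    im=d[n][0]['pixels'].astype(int);w=C[n];r,g,bl=im[...,0],im[...,1],im[...,2]
    red=(r>100)&(g<60)&(bl<60)&(w[...,2]>.06)&(w[...,2]<.14)
    blue=(bl>90)&(r<60)&(g<110)&(w[...,2]>.06)&(w[...,2]<.14)
    for nm,m in(('red',red),('blue',blue)):
        m=m&(np.arange(640)[None]<460)&(np.arange(400)[:,None]>200)
        p=w[m]; top=p[p[:,2]>np.nanpercentile(p[:,2],90)-.004]
        print(n,nm,len(p),p.mean(0).round(4),'z',np.percentile(p[:,2],[2,98]).round(4))
        rc=cv2.minAreaRect((p[:,:2]*1000).astype(np.float32)); print(rc)
    blk=(im.max(-1)<45)&(w[...,2]>.04)&(w[...,2]<.056)
    blk&=(np.abs(w[...,0]-np.nanmean(w[red][:,0]))<.25)&(np.abs(w[...,1]-np.nanmean(w[red][:,1]))<.25)
    p=w[blk];print('rack',len(p),p.mean(0).round(4),cv2.minAreaRect((p[:,:2]*1000).astype(np.float32)))
    # console panel plane
    u0,v0=(412,173) if n=='scene' else (317,132)
    U,V=np.meshgrid(np.arange(640),np.arange(400))
    q=w[(np.hypot(U-u0,V-v0)<45)&(w[...,2]>.05)];best=None
    rng=np.random.default_rng(0);bi=0
    for _ in range(300):
        t=q[rng.choice(len(q),3,False)];nn=np.cross(t[1]-t[0],t[2]-t[0]);nn/=np.linalg.norm(nn)+1e-9
        k=np.abs((q-t[0])@nn)<.002
        if k.sum()>bi: bi=k.sum();best=k
    pp=q[best];c=pp.mean(0);nn=np.linalg.svd(pp-c)[2][2];nn*=np.sign(nn[2])
    print('panel n',nn.round(4),'tilt',np.degrees(np.arccos(nn[2])).round(2),'yaw of +x',np.degrees(np.arctan2(-nn[1],-nn[0])).round(2),bi,len(q))
    h=(w-c)@nn; m=(np.hypot(U-u0,V-v0)<25)&(h>.011)&(h<.018)
    p=w[m];e=np.cross(nn,[0,0,1]);e/=np.linalg.norm(e);g2=np.cross(nn,e)
    X=np.c_[(p-c)@e,(p-c)@g2].astype(np.float32)*1000
    (cx,cy),rad=cv2.minEnclosingCircle(X);print('rim',len(p),rad,np.median(h[m]),(c+cx/1000*e+cy/1000*g2+np.median(h[m])*nn).round(4), p.mean(0).round(4))
```

```text
scene red 172 [ 0.5336 -0.1812  0.1019] z [0.0839 0.1084]
((607.3211059570312, -97.25526428222656), (453.9029541015625, 51.859004974365234), 50.2667350769043)
scene blue 182 [ 0.5691 -0.2585  0.1048] z [0.0917 0.1089]
((554.1395874023438, -204.43014526367188), (53.72102737426758, 177.109375), 15.016152381896973)
rack 1920 [ 0.5595 -0.2262  0.0483] ((567.1509399414062, -81.49441528320312), (481.0648193359375, 254.23324584960938), 68.27316284179688)
panel n [-0.1353 -0.3991  0.9069] tilt 24.92 yaw of +x 71.27 3987 5822
rim 333 30.365337371826172 0.014185557941354478 [0.6531 0.1534 0.1166] [0.6542 0.153  0.1164]
side red 187 [ 0.4711 -0.2576  0.1085] z [0.1046 0.1111]
((471.8280944824219, -256.9059143066406), (11.211923599243164, 57.25815200805664), 81.09525299072266)
side blue 171 [ 0.5658 -0.2685  0.1074] z [0.0923 0.1115]
((547.4053344726562, -220.377197265625), (46.57186508178711, 151.24078369140625), 21.69870376586914)
rack 1944 [ 0.5111 -0.2762  0.0509] ((576.218505859375, -275.5084228515625), (67.7243423461914, 300.1497802734375), 80.13959503173828)
panel n [-0.1328 -0.3998  0.9069] tilt 24.91 yaw of +x 71.62 3557 5750
rim 314 30.351604461669922 0.013837494098040998 [0.6529 0.1553 0.1192] [0.6528 0.1554 0.1192]
```

View pics/c.png

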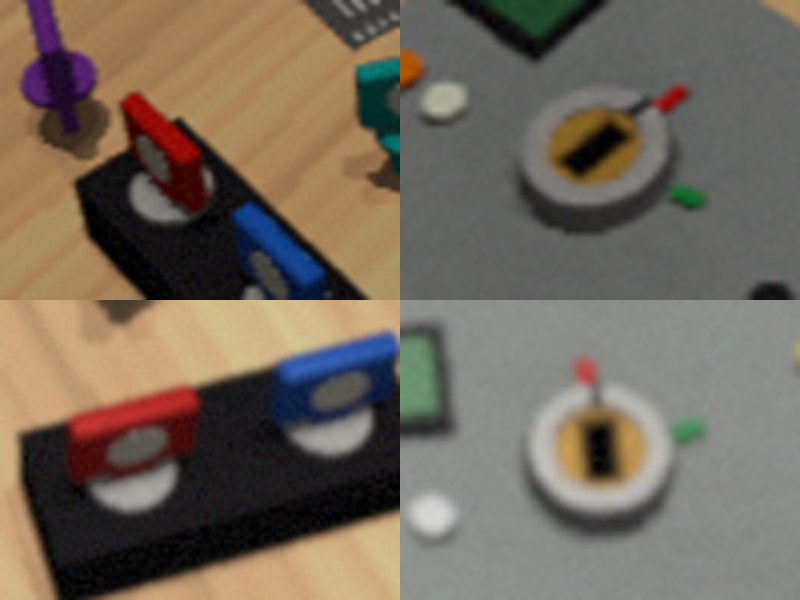

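The crop confirms it: the key in the near (left) hole of the rack is red with a white disc, and the blue one is beside it. On the switch, the pointer and slot sit slightly clockwise of the red mark. Next I'll refine the numbers.

```bash
cat >> h.py <<'E'
def rect(p):
    (c,(w,h),a)=cv2.minAreaRect((p[:,:2]*1000).astype(np.float32))
    if w<h: a+=90;w,h=h,w
    return np.round([*c,w,h,(a+90)%180-90],1)
def nearpts(w,m,c,r): return w[m&(np.hypot(w[...,0]-c[0],w[...,1]-c[1])<r)]
def slot(c,T,uv,rad,o,n):
    # dark slot pixels projected on plane 1.5mm below rim point o; angle cw from upslope
    im=c['pixels'].astype(int);K=c['K'];U,V=np.meshgrid(np.arange(640),np.arange(400))
    m=(np.hypot(U-uv[0],V-uv[1])<rad)&(im.max(-1)<50)
    ray=np.stack([(U[m]-K[0,2])/K[0,0],(V[m]-K[1,2])/K[1,1],np.ones(m.sum())],-1)@T[:3,:3].T
    o2=o-.0015*n; t=((o2-T[:3,3])@n)/(ray@n); p=T[:3,3]+ray*t[:,None]-o
    up=np.array([0,0,1])-n[2]*n;up/=np.linalg.norm(up);rt=np.cross(up,n)
    X=np.c_[p@up,p@rt]*1000; (cc,(w,h),a)=cv2.minAreaRect(X.astype(np.float32))
    ev=np.linalg.svd(X-X.mean(0))[2][0]; 
    return m.sum(),'center up/right mm',X.mean(0).round(1),cc,(w,h),a,'pca cw rad',np.arctan(ev[1]/ev[0]).round(3)
E
python3 - <<'E'
from h import *
d=pickle.load(open('d0.pkl','rb'))
n0=np.array([-.134,-.3995,.907]);n0/=np.linalg.norm(n0)
for n in ['scene','side']:
    w=cloud(*d[n]);im=d[n][0]['pixels'].astype(int);r,g,b=im[...,0],im[...,1],im[...,2];z=w[...,2]
    for nm,m,c in(('red',(r>2*g)&(r>2*b)&(z>.098)&(z<.115),(.47,-.257)),('blue',(b>1.5*g)&(b>2*r)&(z>.098)&(z<.115),(.566,-.268))):
        p=nearpts(w,m,c,.06);print(n,nm,len(p),rect(p),p[:,2].max())
    m=(im.max(-1)<60)&(z>.045)&(z<.056);p=nearpts(w,m,(.52,-.265),.13);print('rack',rect(p),np.median(p[:,2]))
    for nm,m in(('purple',(b>1.4*g)&(r>1.3*g)&(z>.015)&(z<.3)),('turq',(g>1.6*r)&(b>1.6*r)&(z>.015)&(z<.3))):
        p=nearpts(w,m,(.45,-.2),.2);print(nm,len(p),rect(p),p[:,2].max() if len(p) else 0)
    uv,o=((410,172),np.array([.6531,.1534,.1166])) if n=='scene' else ((318,131),np.array([.6529,.1553,.1192]))
    print(slot(*d[n],uv,7,o,n0))
E
```

```text
scene red 168 [ 474.9 -258.    58.6   13.1  -10.3] 0.10906282346589524
scene blue 212 [ 572.6 -275.2   59.1   14.   -10.8] 0.1095936220302055
rack [ 532.  -219.6  190.6  165.5  -10.3] 0.04906848577959855
purple 579 [ 470.7 -259.   296.    66.3  -10.1] 0.10654750013791636
turq 860 [ 538.2 -207.4  190.9  182.5   79.9] 0.1095936220302055
(np.int64(41), 'center up/right mm', array([-0.7, -0.2]), (-0.7205915451049805, -0.13658952713012695), (25.116004943847656, 10.860899925231934), 3.3163931369781494, 'pca cw rad', np.float64(0.065))
side red 262 [ 472.6 -256.9   59.2   12.9  -11.4] 0.11212350102560342
side blue 214 [ 569.3 -274.1   55.3   11.1   -9.4] 0.11205966709631754
rack [ 526.5 -229.1  186.3  142.1   -9.9] 0.051594482205658654
purple 729 [ 465.4 -259.5  291.4   60.5  -10. ] 0.0991840147736367
turq 659 [ 529.1 -205.1  189.4  181.6   80.3] 0.11185022088683438
(np.int64(27), 'center up/right mm', array([-0.4, -1.3]), (-0.38668251037597656, -1.742363452911377), (19.548744201660156, 7.550389766693115), 7.385946273803711, 'pca cw rad', np.float64(0.036))
```

Emit:
{"method": "arm_command", "body": {
  "increments": [
    [30,-25,12,0,0,0,60],
    [30,-25,12,0,0,0,60],
    [30,-25,12,0,0,0,60],
    [30,-25,12,0,0,0,60],
    [30,-25,12,0,0,0,60],
    [20,-35,10,0,0,0,60],
    [10,-38,10,0,0,0,60],
    [0,-40,5,0,0,0,60]
  ]
}}

```text
time: 0.82
ee_pos: [0.4418, 0.383, 0.2909]
orientation: [0.0, 0.197, 0.98, 0.0]
contact_force: [0.6, -0.9, -0.3]
finger_gap: 0.0599
```

```bash
python3 -c "
from h import *
s=robot.read_state();print(s['joints'].round(3),s['ee_pos'],s['orientation'])"
```

```text
[-0.979  0.211  0.184  1.717 -0.04   1.216  0.388] [0.44178785 0.38297178 0.29094366] [4.20474449e-04 1.97185333e-01 9.80366138e-01 4.83582948e-05]
```

Emit:
{"method": "arm_command", "body": {
  "increments": [
    [1.3,-26.7,0,0,0,-0.1218,60],
    [1.3,-26.7,0,0,0,-0.1218,60],
    [1.3,-26.7,0,0,0,-0.1218,60],
    [1.3,-26.7,0,0,0,-0.1218,60],
    [1.3,-26.7,0,0,0,-0.1218,60],
    [1.3,-26.7,0,0,0,-0.1218,60],
    [1.3,-26.7,0,0,0,-0.1218,60],
    [1.3,-26.7,0,0,0,-0.1218,60],
    [1.3,-26.7,0,0,0,-0.1218,60],
    [1.3,-26.7,0,0,0,-0.1218,60],
    [1.3,-26.7,0,0,0,-0.1218,60],
    [1.3,-26.7,0,0,0,-0.1218,60]
  ]
}}

```text
time: 1.82
ee_pos: [0.4549, 0.0633, 0.2904]
orientation: [-0.0, 0.802, 0.597, 0.0]
contact_force: [0.2, -0.1, 0.8]
finger_gap: 0.0598
```

Emit:
{"method": "arm_command", "body": {
  "increments": [
    [1.3,-26.7,-4,0,0,-0.1218,60],
    [1.3,-26.7,-4,0,0,-0.1218,60],
    [1.3,-26.7,-4,0,0,-0.1218,60],
    [1.3,-26.7,-4,0,0,-0.1218,60],
    [1.3,-26.7,-4,0,0,-0.1218,60],
    [1.3,-26.7,-4,0,0,-0.1218,60],
    [1.3,-26.7,-4,0,0,-0.1218,60],
    [1.3,-26.7,-4,0,0,-0.1218,60],
    [1.3,-26.7,-4,0,0,-0.1218,60],
    [1.3,-26.7,-4,0,0,-0.1218,60],
    [1.3,-26.7,-4,0,0,-0.1218,60],
    [1.3,-26.7,-4,0,0,-0.1218,60]
  ]
}}

```text
time: 2.82
ee_pos: [0.4706, -0.257, 0.2423]
orientation: [-0.0, 0.996, -0.091, 0.0]
contact_force: [1.6, 0.5, -0.6]
finger_gap: 0.0602
```

```bash
cat >> h.py <<'E'
def yaw(s):
    q=s['orientation'];M=R.from_quat([q[1],q[2],q[3],q[0]]).as_matrix();return M
E
python3 - <<'E'
from h import *
s=robot.read_state();M=yaw(s);print(s['joints'].round(3),s['ee_pos'].round(4),'y yaw',np.degrees(np.arctan2(M[1,1],M[0,1])),M[:,2].round(4))
c,T=grab('wrist');w=cloud(c,T);im=c['pixels'].astype(int);r,g,b=im[...,0],im[...,1],im[...,2];z=w[...,2]
for nm,m,cc in(('red',(r>2*g)&(r>2*b)&(z>.098)&(z<.12),(.473,-.257)),('blue',(b>1.5*g)&(b>2*r)&(z>.098)&(z<.12),(.57,-.275))):
    p=nearpts(w,m,cc,.06);print(nm,len(p),rect(p) if len(p) else 0,np.median(p[:,2]))
cv2.imwrite('pics/d.png',c['pixels'][...,::-1])
E
```

```text
[-0.349  0.21   0.853  1.909 -0.177  1.099 -1.179] [ 0.4706 -0.257   0.2423] y yaw -100.44226105078717 [ 3.e-04  1.e-04 -1.e+00]
red 593 [ 473.6 -255.3   58.1   13.6   -8.6] 0.10673590778308267
blue 750 [ 571.  -272.6   58.2   12.7  -10.5] 0.10682849791327345
```

View pics/d.png

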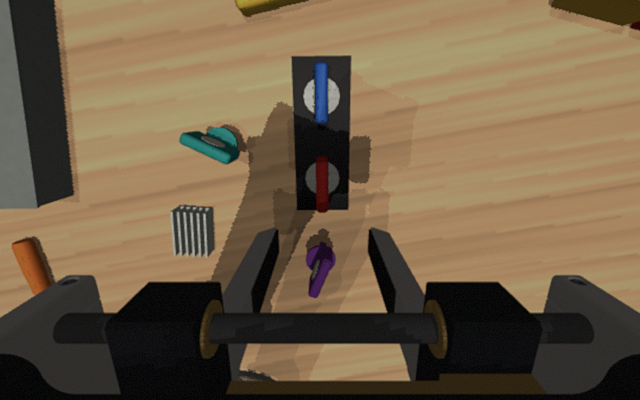

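The wrist view (d.png) shows the red key at (322,185), the blue at (321,95), the purple decoy at (318,265) outside the fingers' path, and the rack aligned with the jaws.

Emit:
{"method": "arm_command", "body": {
  "increments": [
    [3,1,-30,0,0,0.005,60],
    [0,0,-35,0,0,0,60],
    [0,0,-35,0,0,0,60],
    [0,0,-35,0,0,0,60],
    [0,0,-25,0,0,0,60],
    [0,0,-15,0,0,0,60],
    [0,0,0,0,0,0,60],
    [0,0,0,0,0,0,60]
  ]
}}

```text
time: 3.53
ee_pos: [0.4734, -0.2549, 0.0673]
orientation: [0.0, 0.996, -0.086, -0.001]
contact_force: [0.5, -0.1, 0.7]
finger_gap: 0.0597
```

Emit:
{"method": "arm_command", "body": {
  "increments": [
    [0,0,0,0,0,0,10],
    [0,0,0,0,0,0,10],
    [0,0,0,0,0,0,10],
    [0,0,0,0,0,0,10],
    [0,0,0,0,0,0,10],
    [0,0,0,0,0,0,10],
    [0,0,0,0,0,0,10],
    [0,0,0,0,0,0,10]
  ],
  "force": 40
}}

```text
time: 4.2
ee_pos: [0.4739, -0.2548, 0.0676]
orientation: [-0.0, 0.996, -0.086, 0.0]
contact_force: [-0.7, 0.1, 3.4]
finger_gap: 0.0139
```

Emit:
{"method": "arm_command", "body": {
  "increments": [
    [0,0,4,0,0,0,10],
    [0,0,12,0,0,0,10],
    [0,0,20,0,0,0,10],
    [0,0,25,0,0,0,10],
    [0,0,25,0,0,0,10],
    [0,0,25,0,0,0,10],
    [0,0,25,0,0,0,10],
    [0,0,20,0,0,0,10],
    [0,0,0,0,0,0,10]
  ]
}}

```text
time: 4.95
ee_pos: [0.475, -0.2559, 0.2278]
orientation: [0.0, 0.996, -0.086, 0.003]
contact_force: [0.4, -0.3, -0.9]
finger_gap: 0.0137
```

```bash
cat >> h.py <<'E'
YAW=np.radians(71.45)
def frame(theta):
    # slot frame as tool rotation: tool x=slot x, tool z=-n
    t=np.radians(25);cx=np.array([np.cos(YAW),np.sin(YAW),0]);n=-np.sin(t)*cx+np.cos(t)*np.array([0,0,1]);up=np.cos(t)*cx+np.sin(t)*np.array([0,0,1])
    rt=np.cross(up,n);x=np.cos(theta)*up+np.sin(theta)*rt
    return np.c_[x,np.cross(-n,x),-n],n,up,rt
def goto(p,M1):
    s=robot.read_state();dp=(np.array(p)-s['ee_pos'])*1000;rv=R.from_matrix(M1@yaw(s).T).as_rotvec()
    print('d mm',dp.round(1),'rot',rv.round(4),'|rot|',np.linalg.norm(rv).round(3)); return dp,rv
E
python3 - <<'E'
from h import *
s=robot.read_state();print(s['ee_pos'],s['contact_force'],s['finger_gap'])
M,n,up,rt=frame(.05);S=np.array([.653,.1545,.118])
goto(S+n*(.0176+.07)-up*.06,M)
E
```

```text
[ 0.47503977 -0.25591423  0.22777482] [ 0.44778997 -0.30162377 -0.92273016] 0.013733559002133928
d mm [148.9 323.8 -55.7] rot [ 0.2487 -0.3944  1.3466] |rot| 1.425
```

Emit:
{"method": "arm_command", "body": {
  "increments": [
    [10,21.6,0,0.0166,-0.0263,0.0898,10],
    [10,21.6,0,0.0166,-0.0263,0.0898,10],
    [10,21.6,0,0.0166,-0.0263,0.0898,10],
    [10,21.6,0,0.0166,-0.0263,0.0898,10],
    [10,21.6,0,0.0166,-0.0263,0.0898,10],
    [10,21.6,0,0.0166,-0.0263,0.0898,10],
    [10,21.6,0,0.0166,-0.0263,0.0898,10],
    [10,21.6,0,0.0166,-0.0263,0.0898,10],
    [10,21.6,0,0.0166,-0.0263,0.0898,10],
    [10,21.6,0,0.0166,-0.0263,0.0898,10],
    [10,21.6,-5,0.0166,-0.0263,0.0898,10],
    [10,21.6,-5,0.0166,-0.0263,0.0898,10]
  ]
}}

```text
time: 5.95
ee_pos: [0.594, 0.0053, 0.2137]
orientation: [-0.107, 0.881, 0.438, 0.141]
contact_force: [0.0, -0.2, -1.7]
finger_gap: 0.0135
```

Emit:
{"method": "arm_command", "body": {
  "increments": [
    [10,21.6,-10,0.0166,-0.0263,0.0898,10],
    [10,21.6,-15,0.0166,-0.0263,0.0898,10],
    [9,21.6,-15,0.0166,-0.0263,0.0898,10],
    [0,0,-6,0,0,0,10],
    [0,0,0,0,0,0,10],
    [0,0,0,0,0,0,10]
  ]
}}

```text
time: 6.45
ee_pos: [0.6224, 0.0682, 0.1674]
orientation: [-0.129, 0.807, 0.55, 0.17]
contact_force: [0.7, -0.4, -1.2]
finger_gap: 0.0139
```

Run:
```python
from h import *
s=robot.read_state();print(s['joints'].round(3),s['ee_pos'].round(4),s['contact_force'].round(2))
d={n:grab(n) for n in ['wrist','side','scene']}
pickle.dump(d,open('d1.pkl','wb'))
M,n,up,rt=frame(.05);goto([.653-.06*0,.1545,.118]+n*(.0876)-up*.06,M)
cv2.imwrite('pics/e.png',d['wrist'][0]['pixels'][...,::-1])
a=d['side'][0]['pixels'][60:200,240:400,::-1];cv2.imwrite('pics/f.png',cv2.resize(a,None,fx=4,fy=4,interpolation=cv2.INTER_CUBIC))
```

```text
[-0.28   0.363  0.375  1.911 -0.717  0.91   0.147] [0.6224 0.0682 0.1674] [ 0.73 -0.37 -1.18]
d mm [ 0.9 -0.5  3.5] rot [ 0.005  -0.0005  0.0006] |rot| 0.005
```

View pics/e.png

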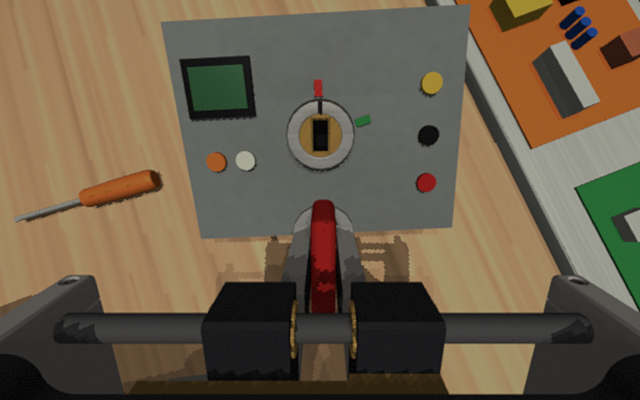

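The wrist view (e.png) shows the key held upright in the jaws at (322,255). The slot is at (320,135) with its pointer at (320,107), nearly aligned with the key. I'll measure the rim, slot and held key from this frame.

Run:
```python
from h import *
d=pickle.load(open('d1.pkl','rb'));c,T=d['wrist'];w=cloud(c,T);im=c['pixels'].astype(int)
M,n,up,rt=frame(0);U,V=np.meshgrid(np.arange(640),np.arange(400))
# panel fit
pm=(U>265)&(U<400)&(V>60)&(V<190)&(np.hypot(U-320,V-133)>50)&(im.max(-1)-im.min(-1)<25)&np.isfinite(w[...,2])
p=w[pm];c0=p.mean(0);nn=np.linalg.svd(p-c0)[2][2];nn*=np.sign(nn[2]);k=np.abs((p-c0)@nn)<.003;p=p[k];c0=p.mean(0);nn=np.linalg.svd(p-c0)[2][2];nn*=np.sign(nn[2])
print('n',nn.round(4),'model',n.round(4),'tilt',np.degrees(np.arccos(nn[2])),'yaw',np.degrees(np.arctan2(-nn[1],-nn[0])))
h=(w-c0)@nn;m=(np.hypot(U-320,V-133)<42)&(h>.010)&(h<.018)
q=w[m];X=(np.c_[q@up,q@rt]*1000).astype(np.float32);(a,b),r=cv2.minEnclosingCircle(X)
el=cv2.fitEllipse(X[cv2.convexHull(X,returnPoints=False)[:,0]])
H=np.median(h[m]);o=up*a/1000+rt*b/1000;o=o+n*(np.median(q@n));print('rim',m.sum(),r,H,o.round(4),el)
print(slot(c,T,(320,135),24,o,n))
# pointer: dark px
# panel edges: left/right direction for yaw check
z=c['range_z']
s_M=T
tool=np.linalg.inv(T@np.linalg.inv(c['hand_eye']))
wt=w@tool[:3,:3].T+tool[:3,3]
rd=(im[...,0]>2*im[...,1])&(im[...,0]>2*im[...,2])&(V>195)&(U>290)&(U<350)&np.isfinite(z)&(z>0)
t=wt[rd]*1000;print('key in tool: min/max',np.percentile(t,[1,50,99],axis=0).round(1))
top=t[t[:,2]<np.percentile(t[:,2],2)+4];print(rect(top/1000),len(top),np.median(top[:,2]))
wh=(im.min(-1)>120)&(V>205)&(V<300)&(U>280)&(U<365)&(z>0)
t=wt[wh]*1000;t=t[np.abs(t[:,2]-12)<8]
if len(t): print('shoulder px',len(t),np.percentile(t,[1,50,99],axis=0).round(1))
```

```text
n [-0.1358 -0.4001  0.9063] model [-0.1344 -0.4007  0.9063] tilt 24.99722704599709 yaw 71.24914136094941
rim 3061 29.901958465576172 0.014003303123082735 [0.6522 0.1561 0.1171] ((371.7213439941406, 568.5687255859375), (59.14961624145508, 59.43303298950195), 48.68267822265625)
(np.int64(470), 'center up/right mm', array([ 0.4, -0.4]), (3.414642333984375, -0.2682509422302246), (33.0381965637207, 12.694353103637695), 2.943568468093872, 'pca cw rad', np.float64(0.056))
key in tool: min/max [[-25.   -7.8 -49.3]
 [  8.7  -0.8 -38.8]
 [ 29.6   6.3  -3.3]]
[ 1.8 -0.5 55.8 16.5 -3.9] 2175 -39.094937160372446
```

View pics/f.png

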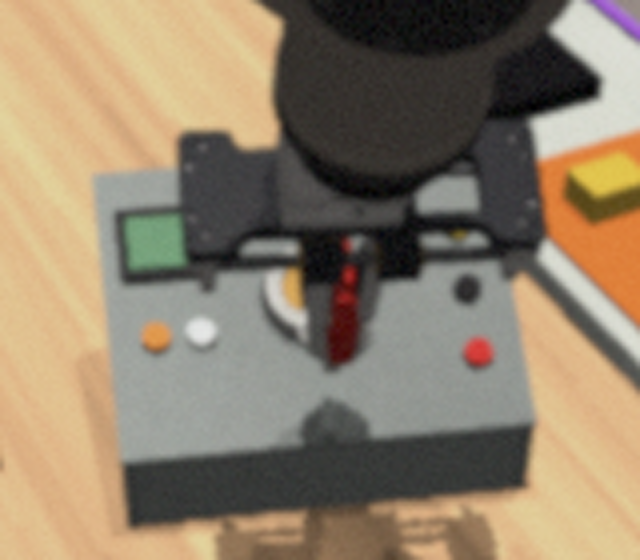

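The side crop (f.png) shows the gripper and key over the panel's lower half, with the rim behind it at (290,290), clear of everything. Wrist measurement: panel tilt 25.0°, yaw 71.3°, slot angle 0.056 rad.

Run:
```python
from h import *
M,n,up,rt=frame(.056);print('n',n.round(4),'up',up.round(4),'rt',rt.round(4))
goto(np.array([.6525,.1558,.1175])+n*(.0176+.045),M)
```

```text
n [-0.1344 -0.4007  0.9063] up [0.2883 0.8592 0.4226] rt [ 0.948  -0.3181  0.    ]
d mm [21.1 62.4  5.7] rot [ 0.0058  0.0019 -0.0049] |rot| 0.008
```

Emit:
{"method": "arm_command", "body": {
  "increments": [
    [5.3,15.6,5.7,0.0058,0.0019,-0.0049,10],
    [5.3,15.6,4,0,0,0,10],
    [5.3,15.6,0,0,0,0,10],
    [5.2,15.6,-4,0,0,0,10],
    [0,0,0,0,0,0,10],
    [0,0,0,0,0,0,10]
  ]
}}

```text
time: 7.1
ee_pos: [0.6437, 0.1325, 0.173]
orientation: [-0.132, 0.807, 0.549, 0.171]
contact_force: [-0.7, -0.7, -1.7]
finger_gap: 0.0141
```

Run:
```python
from h import *
M,n,up,rt=frame(.056)
goto(np.array([.6525,.1558,.1175])+n*(.0176+.045),M)
c,T=grab('wrist');print(robot.read_state()['contact_force'])
cw,Tw=c,T
s=grab('scene')[0]['pixels'];k=lambda a:cv2.resize(a[...,::-1],(400,300),interpolation=cv2.INTER_CUBIC)
cv2.imwrite('pics/g.png',np.hstack([k(c['pixels'][150:300,220:420]),k(s[125:215,350:470])]))
```

```text
d mm [ 0.4 -1.8  1.2] rot [-0.0002 -0.0012 -0.003 ] |rot| 0.003
[-0.51323087 -0.22859653 -1.76615261]
```

View pics/g.png

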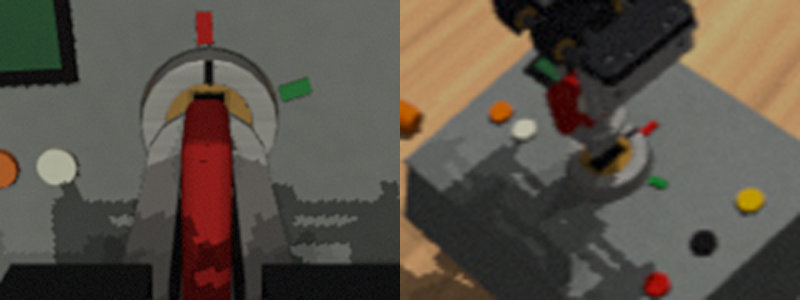

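g.png: the key (205,120 left panel) is centred on the slot and pointer, with its tip just over the slot in the scene panel (605,150). Now inserting in small steps along -n.

Emit:
{"method": "arm_command", "body": {
  "increments": [
    [0.4,-1.8,1.2,0,0,-0.003,10],
    [0.5,1.6,-3.6,0,0,0,10],
    [0.5,1.6,-3.6,0,0,0,10],
    [0.5,1.6,-3.6,0,0,0,10],
    [0.5,1.6,-3.6,0,0,0,10],
    [0,0,0,0,0,0,10],
    [0,0,0,0,0,0,10]
  ]
}}

```text
time: 7.78
ee_pos: [0.6461, 0.1363, 0.1595]
orientation: [-0.132, 0.809, 0.547, 0.172]
contact_force: [-0.4, -0.7, -1.0]
finger_gap: 0.0134
```

```bash
cat > st.py <<'E'
from h import *
M,n,up,rt=frame(.056);s=robot.read_state();p=(s['ee_pos']-[.6525,.1558,.1175])*1000
print('t',s['time'],'n,up,rt mm',(p@np.c_[n,up,rt]).round(2),'shoulder h',(p@n-17.6).round(2),'F n,up,rt',(s['contact_force']@np.c_[n,up,rt]).round(1),'torque n,up,rt',(s['ft_torque']@np.c_[n,up,rt]).round(2),'gap',s['finger_gap'],'j7',s['joints'][6])
Mt=yaw(s);print('theta tool',np.arctan2(Mt[:,0]@rt,Mt[:,0]@up).round(3),'z.n',(Mt[:,2]@np.c_[n,up,rt]).round(3))
E
python3 st.py
```

```text
t 7.7833 n,up,rt mm [46.73 -0.83  0.17] shoulder h 29.13 F n,up,rt [-0.6 -1.2 -0.2] torque n,up,rt [ 0.01  0.05 -0.65] gap 0.013351539587953877 j7 0.05032061900232395
theta tool 0.058 z.n [-1.    -0.    -0.001]
```

Emit:
{"method": "arm_command", "body": {
  "increments": [
    [0.5,1.6,-3.6,0,0,0,10],
    [0.5,1.6,-3.6,0,0,0,10],
    [0.5,1.6,-3.6,0,0,0,10],
    [0.5,1.6,-3.6,0,0,0,10],
    [0.5,1.6,-3.6,0,0,0,10],
    [0.5,1.6,-3.6,0,0,0,10],
    [0,0,0,0,0,0,10],
    [0,0,0,0,0,0,10]
  ]
}}

```text
time: 8.45
ee_pos: [0.6492, 0.1459, 0.138]
orientation: [-0.132, 0.809, 0.547, 0.172]
contact_force: [0.6, -0.2, -2.2]
finger_gap: 0.0138
```

```bash
python3 st.py
```

```text
t 8.45 n,up,rt mm [ 2.303e+01 -8.100e-01  2.000e-02] shoulder h 5.43 F n,up,rt [-2.  -1.   0.7] torque n,up,rt [-0.04  0.05 -0.67] gap 0.01380852682455894 j7 0.07122162837039163
theta tool 0.058 z.n [-1.    -0.    -0.001]
```

Emit:
{"method": "arm_command", "body": {
  "increments": [
    [0.3,0.8,-1.8,0,0,0,10],
    [0.3,0.8,-1.8,0,0,0,10],
    [0.1,0.4,-0.9,0,0,0,10],
    [0.1,0.4,-0.9,0,0,0,10],
    [0,0,0,0,0,0,10],
    [0,0,0,0,0,0,10]
  ]
}}

```text
time: 8.95
ee_pos: [0.6501, 0.1478, 0.134]
orientation: [-0.132, 0.809, 0.547, 0.172]
contact_force: [-7.9, -6.2, 13.2]
finger_gap: 0.0142
```

```bash
python3 st.py
```

```text
t 8.95 n,up,rt mm [18.46 -0.6   0.32] shoulder h 0.86 F n,up,rt [15.5 -2.  -5.5] torque n,up,rt [-0.06  1.57 -0.82] gap 0.014225642618958647 j7 0.07668281282364697
theta tool 0.058 z.n [-1.     0.001 -0.   ]
```

Emit:
{"method": "arm_command", "body": {
  "increments": [
    [-0.3,0.6,-0.9,0,0,0,10],
    [0,0,0,0,0,0,10],
    [0,0,0,0,0,0,10]
  ]
}}

```text
time: 9.2
ee_pos: [0.6502, 0.1478, 0.1339]
orientation: [-0.131, 0.809, 0.547, 0.173]
contact_force: [-12.8, -10.1, 23.8]
finger_gap: 0.0139
```

```bash
python3 st.py
python3 - <<'E'
from h import *
d={n:grab(n) for n in ['wrist','scene','side']}
k=lambda a:cv2.resize(a[...,::-1],(400,300),interpolation=cv2.INTER_CUBIC)
cv2.imwrite('pics/i.png',np.hstack([k(d['wrist'][0]['pixels'][150:300,220:420]),k(d['scene'][0]['pixels'][140:200,370:450])]))
E
```

```text
t 9.2 n,up,rt mm [18.39 -0.58  0.37] shoulder h 0.79 F n,up,rt [27.4 -2.3 -9. ] torque n,up,rt [-0.06  2.34 -1.02] gap 0.013913471296849032 j7 0.07736600664030767
theta tool 0.058 z.n [-1.     0.001  0.001]
```

View pics/i.png

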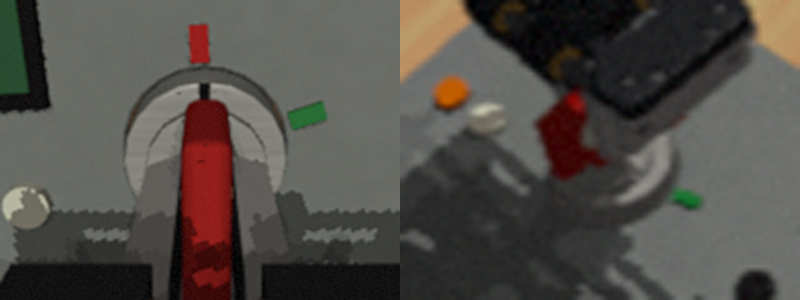

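i.png shows the shoulder seated on the rim. It is at the nominal height, with stiff contact at 27 N axial, so the key is home. I'll ease the load and start turning clockwise.

Emit:
{"method": "arm_command", "body": {
  "increments": [
    [-0.7,-0.1,0.7,0,0,0,10],
    [0,0,0,0.0134,0.0401,-0.0906,10],
    [0,0,0,0.0134,0.0401,-0.0906,10],
    [0,0,0,0.0134,0.0401,-0.0906,10],
    [0,0,0,0.0134,0.0401,-0.0906,10],
    [0,0,0,0,0,0,10]
  ],
  "force": 60
}}

```text
time: 9.85
ee_pos: [0.6498, 0.1479, 0.134]
orientation: [-0.163, 0.903, 0.372, 0.143]
contact_force: [-6.2, -6.8, 14.7]
finger_gap: 0.014
```

```bash
python3 st.py
```

```text
t 9.85 n,up,rt mm [ 1.846e+01 -6.500e-01 -1.000e-02] shoulder h 0.86 F n,up,rt [16.9 -1.4 -3.7] torque n,up,rt [-0.04  1.01 -0.92] gap 0.014003283509937587 j7 -0.2949028076987932
theta tool 0.465 z.n [-1.     0.001  0.001]
```

Turning cleanly at θ=0.465 with about 17 N still holding the key seated. Continuing.

Emit:
{"method": "arm_command", "body": {
  "increments": [
    [-0.2,0.1,0,0.0134,0.0401,-0.0906,10],
    [0,0,0,0.0134,0.0401,-0.0906,10],
    [0,0,0,0.0134,0.0401,-0.0906,10],
    [0,0,0,0.0134,0.0401,-0.0906,10],
    [0,0,0,0.0134,0.0401,-0.0906,10],
    [0,0,0,0.0134,0.0401,-0.0906,10],
    [0,0,0,0.0134,0.0401,-0.0906,10],
    [0,0,0,0,0,0,10]
  ]
}}

```text
time: 10.52
ee_pos: [0.6497, 0.1479, 0.1339]
orientation: [-0.202, 0.975, 0.04, 0.078]
contact_force: [-4.9, -7.8, 15.0]
finger_gap: 0.0135
```

```bash
python3 st.py
```

```text
t 10.5167 n,up,rt mm [18.44 -0.63 -0.16] shoulder h 0.84 F n,up,rt [17.4 -1.7 -2.1] torque n,up,rt [-0.15  0.9  -0.89] gap 0.01353556959848578 j7 -0.9349983515065188
theta tool 1.165 z.n [-1.     0.001  0.001]
```

Emit:
{"method": "arm_command", "body": {
  "increments": [
    [0,0,0,0.0067,0.02,-0.0453,10],
    [0,0,0,0.0067,0.02,-0.0453,10],
    [0,0,0,0.0067,0.02,-0.0453,10],
    [0,0,0,0.0067,0.02,-0.0453,10],
    [0,0,0,0,0,0,10]
  ]
}}

```text
time: 10.93
ee_pos: [0.6498, 0.1479, 0.134]
orientation: [-0.209, 0.975, -0.056, 0.058]
contact_force: [-4.1, -7.3, 12.6]
finger_gap: 0.0134
```

```bash
python3 st.py
```

```text
t 10.9333 n,up,rt mm [18.48 -0.65 -0.08] shoulder h 0.88 F n,up,rt [14.9 -2.2 -1.6] torque n,up,rt [-0.08  0.71 -0.85] gap 0.013446970726277182 j7 -1.1155509601377576
theta tool 1.361 z.n [-1.     0.001  0.001]
```

Emit:
{"method": "arm_command", "body": {
  "increments": [
    [0,0,0,0.0067,0.02,-0.0453,10],
    [0,0,0,0.0067,0.02,-0.0453,10],
    [0,0,0,0,0,0,10]
  ]
}}

```text
time: 11.18
ee_pos: [0.6499, 0.1478, 0.134]
orientation: [-0.212, 0.971, -0.104, 0.048]
contact_force: [-3.0, -6.1, 11.9]
finger_gap: 0.0136
```

```bash
python3 st.py
```

```text
t 11.1833 n,up,rt mm [18.46 -0.63  0.08] shoulder h 0.86 F n,up,rt [13.6 -1.1 -0.9] torque n,up,rt [-0.05  0.41 -0.78] gap 0.013579081238644989 j7 -1.2078826323015635
theta tool 1.461 z.n [-1.     0.001  0.002]
```

Emit:
{"method": "arm_command", "body": {
  "increments": [
    [0,0,0,0.004,0.012,-0.0272,10],
    [0,0,0,0.004,0.012,-0.0272,10],
    [0,0,0,0,0,0,10]
  ]
}}

```text
time: 11.43
ee_pos: [0.65, 0.1478, 0.134]
orientation: [-0.213, 0.967, -0.133, 0.041]
contact_force: [-3.3, -6.8, 12.5]
finger_gap: 0.0136
```

```bash
python3 st.py
python3 - <<'E'
from h import *
c=grab('wrist')[0]['pixels']; s=grab('scene')[0]['pixels']
k=lambda a:cv2.resize(a[...,::-1],(400,300),interpolation=cv2.INTER_CUBIC)
cv2.imwrite('pics/j.png',np.hstack([k(c[150:300,220:420]),k(s[140:200,370:450])]))
E
```

```text
t 11.4333 n,up,rt mm [18.47 -0.64  0.13] shoulder h 0.87 F n,up,rt [14.5 -1.5 -1. ] torque n,up,rt [ 0.48  0.4  -0.9 ] gap 0.013609022942874516 j7 -1.2619716624460169
theta tool 1.519 z.n [-1.     0.001  0.002]
```

View pics/j.png

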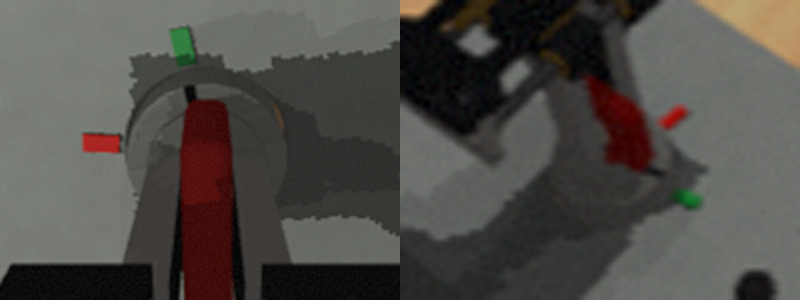

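Torque jumped to 0.48 N m at θ=1.52, which is the hard stop. j.png shows the pointer (190,92) aimed at the green mark. A small extra nudge, then relax, release and back out along the axis.

Emit:
{"method": "arm_command", "body": {
  "increments": [
    [0,0,0,0.0027,0.008,-0.0181,10],
    [0,0,0,0,0,0,10],
    [0,0,0,-0.005,-0.015,0.034,10],
    [0,0,0,0,0,0,10]
  ]
}}

```text
time: 11.87
ee_pos: [0.65, 0.1478, 0.134]
orientation: [-0.212, 0.969, -0.122, 0.044]
contact_force: [-2.6, -5.6, 11.5]
finger_gap: 0.0136
```

```bash
python3 st.py
```

```text
t 11.8667 n,up,rt mm [18.49 -0.58  0.16] shoulder h 0.89 F n,up,rt [13.1 -0.7 -0.6] torque n,up,rt [-0.01  0.26 -0.82] gap 0.013575435987873828 j7 -1.2424198770618513
theta tool 1.498 z.n [-1.     0.001  0.002]
```

Emit:
{"method": "arm_command", "body": {
  "increments": [
    [0,0,0,0,0,0,17],
    [0,0,0,0,0,0,25],
    [0,0,0,0,0,0,40],
    [0,0,0,0,0,0,40],
    [0,0,0,0,0,0,40],
    [0,0,0,0,0,0,40]
  ]
}}

```text
time: 12.37
ee_pos: [0.6489, 0.1489, 0.1327]
orientation: [-0.212, 0.969, -0.123, 0.042]
contact_force: [-0.7, 0.3, 0.2]
finger_gap: 0.0398
```

Emit:
{"method": "arm_command", "body": {
  "increments": [
    [-0.7,-2,4.5,0,0,0,40],
    [-2,-6,13.6,0,0,0,40],
    [-2.7,-8,18.1,0,0,0,40],
    [-2.7,-8,18.1,0,0,0,40],
    [-2.7,-8,18.1,0,0,0,40],
    [-2.7,-8,18.1,0,0,0,40],
    [-4,-12,20,0,0,0,40],
    [-4,-12,20,0,0,0,40],
    [0,0,0,0,0,0,40]
  ]
}}

```text
time: 13.12
ee_pos: [0.6285, 0.0809, 0.2685]
orientation: [-0.213, 0.968, -0.124, 0.045]
contact_force: [1.2, -0.1, 0.8]
finger_gap: 0.04
```

Run:
```python
from h import *
s=robot.read_state();print(s['time'],s['contact_force'].round(1))
d={n:grab(n) for n in ['wrist','side','scene']};pickle.dump(d,open('d2.pkl','wb'))
c,T=d['wrist'];w=cloud(c,T);im=c['pixels'].astype(int)
M,n,up,rt=frame(0);S=np.array([.6525,.1558,.1175])
h=(w-S)@n;rel=w-S;rad=np.hypot(rel@up,rel@rt)
red=(im[...,0]>2*im[...,1])&(im[...,0]>2*im[...,2])&(rad<.05)&(h>.02)
p=w[red]-S;print('red h pct',np.percentile(p@n,[5,50,95,99]).round(4));t=p[p@n>.053];X=np.c_[t@up,t@rt];print('top rect mm, angle cw deg',rect(X),len(X))
k=lambda a:cv2.resize(a[...,::-1],(400,300),interpolation=cv2.INTER_CUBIC)
cv2.imwrite('pics/k.png',np.vstack([np.hstack([k(c['pixels'][100:280,200:440]),k(d['scene'][0]['pixels'][140:200,370:450])]),np.hstack([k(d['side'][0]['pixels'][95:170,270:370]),k(d['side'][0]['pixels'][190:370,240:480])])]))
```

```text
13.1167 [ 1.2 -0.1  0.8]
red h pct [0.0495 0.0574 0.0594 0.2895]
top rect mm, angle cw deg [-5.7 15.5 70.5 70.1 49.8] 698
```

View pics/k.png

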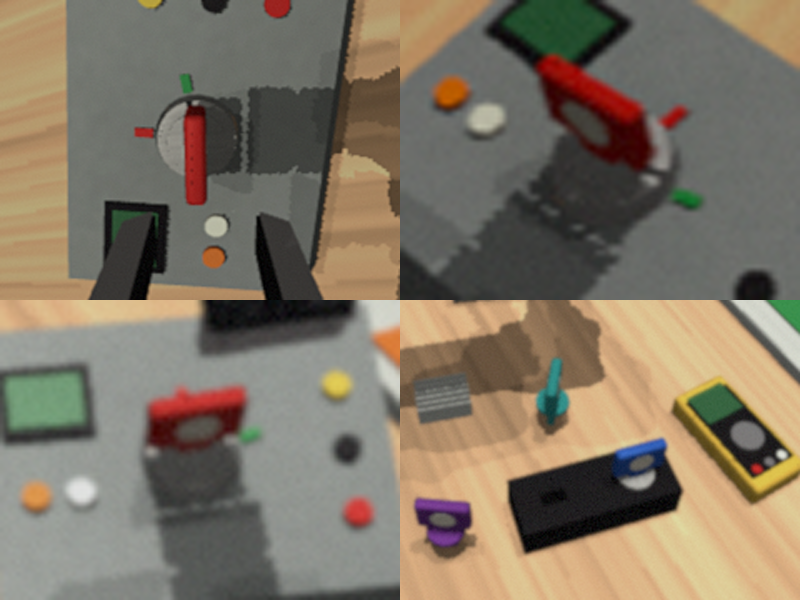

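k.png: the key is standing in the switch, the pointer is next to the green mark, and the blue key and everything else look undisturbed. I'll do a numeric check of the pointer and green mark angles and the handle height.

Run:
```python
from h import *
d=pickle.load(open('d2.pkl','rb'));M,n,up,rt=frame(0);S=np.array([.6522,.1559,.1178])
def ang(c,T,mask,hh):
    K=c['K'];V,U=np.nonzero(mask);ray=np.stack([(U-K[0,2])/K[0,0],(V-K[1,2])/K[1,1],np.ones(len(U))],-1)@T[:3,:3].T
    o=S+hh*n;t=((o-T[:3,3])@n)/(ray@n);p=T[:3,3]+ray*t[:,None]-o
    return np.arctan2(p@rt,p@up),np.hypot(p@up,p@rt)*1000
for nm in['wrist','scene']:
    c,T=d[nm];im=c['pixels'].astype(int);g=(im[...,1]>1.5*im[...,0])&(im[...,1]>1.4*im[...,2])
    a,r=ang(c,T,g,-.0145);k=(r>30)&(r<48);print(nm,'green',np.median(a[k]).round(3),k.sum())
    a,r=ang(c,T,im.max(-1)<45,0);k=(r>18)&(r<29)&(a>.9)&(a<1.7);print('pointer',np.median(a[k]).round(3) if k.any() else None,k.sum(),np.percentile(a[k],[10,90]).round(2) if k.any() else '')
c,T=d['wrist'];w=cloud(c,T);im=c['pixels'].astype(int);rel=w-S;h=rel@n
m=(im[...,0]>2*im[...,1])&(im[...,0]>2*im[...,2])&(h>.05)&(h<.07)&(np.hypot(rel@up,rel@rt)<.04)
t=rel[m];print('handle top',rect(np.c_[t@up,t@rt]),np.radians(rect(np.c_[t@up,t@rt])[4]).round(3),np.median(h[m]))
# blue
for nm in['scene','side']:
    c,T=d[nm];w=cloud(c,T);im=c['pixels'].astype(int);z=w[...,2]
    p=nearpts(w,(im[...,2]>1.5*im[...,1])&(im[...,2]>2*im[...,0])&(z>.098)&(z<.115),(.57,-.274),.06);print(nm,'blue',rect(p) if len(p) else 0)
```

```text
wrist green 1.312 63
pointer 1.309 5 [1.29 1.34]
scene green 1.343 16
pointer None 0 
handle top [-0.3 -0.3 59.  13.5 86. ] 1.501 0.0571190462392967
scene blue [ 572.4 -275.4   60.    13.4  -10.7]
side blue [ 568.6 -273.8   55.6   11.5  -10.1]
```

Pointer 1.309 against green mark 1.312. The handle top is 57 mm above the rim (58 expected when home). The blue key has not moved. Handing in.

```bash
python3 -c "
from h import *
print(robot.close_job())"
```

```text
the job is handed in; nothing more can be done
None
```

The bench supply is switched on. I took the red key from the rack, pushed it fully home in the switch, then turned it clockwise to the hard stop. I then let go and backed the arm clear. The job was handed in at about 13 s of robot time.

**Last checks**
- **Key seated before turning:** it met the rim at the expected height and pressing harder (27 N) moved it under 0.1 mm. A push of 13–17 N held it there during the turn.
- **Switch at the green mark:** the torque jumped to 0.48 N m at the stop. The wrist camera put the pointer at 1.309 rad and the green mark at 1.312 rad. That pointer reading rests on only 5 pixels.
- **Key still home after release:** the handle top is 57.1 mm above the rim, against 58 expected; the 0.9 mm difference is within camera accuracy.
- **Other things on the bench:** the blue key measured within 1 mm of where it started. The rest I only checked by eye in the last picture: heat sink, multimeter and the purple and turquoise keys looked undisturbed. The screwdriver was outside that picture; the arm never went near it.

**Did not fully agree**
- The scene camera was too coarse to find the pointer, so it could not confirm the wrist reading. It put the green mark at 1.343 rad.
- The key turned about 0.03 rad further than the stated free play before reaching the stop.

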